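# Tip the relief valve into its cradle and close the keeper

## Robot

A 6-joint arm with a two-finger parallel gripper is mounted at the origin on the work surface. World frame = base frame: x ahead of the robot, y to its left, z up, the work surface at z = 0. Lengths are in m, angles in rad, forces in N, time in s.
With the tool pointing down it reaches from about 0.3 to 0.875 m from the base axis. Payload 4.2 kg.
Tool frame: the origin (TCP) lies between the finger pads; the fingertips stand 17 mm ahead of it and the grasp point (between the pads) lies 2 mm behind it; z points along the fingers, y is the line along which they close (so a half turn about z gives the same grasp; the last joint's range is limited). The gripper opens to 85 mm and grips with 20 to 120 N. Pads are 22 mm wide; open, the fingers measure 114 mm over their backs; the gripper's body (76 mm by 85 mm) begins 54 mm behind the grasp point. The pads swing forward as they close: fully open they stand 13 mm farther back than shut.
Start: joints at [1.152, 0.32, 1.565, -0, 1.257, -0.02], TCP at [0.223, 0.53, 0.248] pointing down, gripper open.
Joint ranges: [-3.11, 3.11], [-0.84, 2.01], [0.21, 2.61], [-1.34, 4.49], [0.05, 2.63], [-2.56, 2.56]. Speed limits (rad/s): [2.57, 2.57, 3.14, 3.14, 3.14, 3.14].

## Interface

Orientations are given as a unit quaternion [w, x, y, z].
In Python, from cell import readout, optics, manip, finder gives the robot as it stands.
- The arm moves only by the tool play_rows, never from a script. Its argument "plan" is a list of rows, each a list of 3 entries, a list of its own where there are three numbers: the gripper command: -1 is shut, 1 is fully open, values between are in proportion, then the shift along the tool's x, y, z as a fraction of full scale, then the turn about the tool's z as a fraction of full scale. In form: [[claw, [dx, dy, dz], roll], ...]. A call has 1 to 12 rows; each row is the pose to reach, as a shift and turn from the pose commanded when the call began, along the tool's axes at that moment; what a row does not reach only later rows make up. Full scale, the value 1, is 25 cm for a shift and 45 degrees for a turn. A row lasts 1/10 s, in which the tool goes at most 50 mm and 8.59 degrees, less where a joint would pass 70% of its speed; a pose out of reach is approached as far as the arm can. A call with a number of a shift or a turn outside -1 to 1 is refused whole. A call with a gripper value outside its range is refused whole. The fingers move at their own pace and stop on an object; "newtons" is the grip in N (left out, the last holds). Time passes only in rows, so rows that repeat a pose let the fingers close. It gives the time, the measured TCP pose, the force, the opening and the grip force at its end, in the units of the state.
- readout.get_obs(): the state, without advancing time (a new reading comes with each control period).
- optics.camera(name): name is "scene" or "side" or "wrist"; returns a dict with "img" (400x640x3 uint8, red, green, blue), "range_z" (400x640 float32, m along the optical axis (not along the pixel's ray), 0 where there is no reading), "vfov" (degrees; the focal length in pixels is half the picture's height over the tangent of half this angle, whatever the lens; pixels are square), "cx", "cy" (the principal point, pixels), "cam_to_world" (4x4, takes a point from camera to world coordinates); the wrist camera has in their place "hand_eye" (4x4, takes a point from camera to tool coordinates, whose origin is the TCP and whose axes are the flange's). Camera axes: x right, y down, z forward; pixel columns grow to the right and rows downward; lengths in m; the calibration is good to about 2 mm. A picture is of the moment at which its call begins: read the wrist's pose just before it.
- manip.hand_in(): hands the job in; it is judged then, once.
Trained networks look in a picture, given as the dict that the camera call returned (one of the last four; its "shot" number tells which), for a name from the list of things; names that differ only in an ending like _2 or _b are one class to them, and where a whole thing is asked for, a point or a joint stands for the part that bears it (a point fixed in the world has none). Each returns a list of dicts, best first, with "score" (0 to 1); they miss things now and then, are a little off and sometimes report something else, mostly with a low value. They report only what shows in the picture. A call takes as long as a camera call. They do not tell look-alikes from the thing itself.
- finder.search_frame(picture, query): "point" ([column, row] in pixels, amid what is visible of it).
The state is a dict: "time": time; "qpos": joint angles; "joint_vel": joint speeds; "joint_efforts": joint torques, N m; "ee_pos": TCP position; "orientation": TCP orientation; "wrist_force": force on the tool from outside, world axes, zero at the start; "moment": the same for the moment, N m; "finger_gap": opening from 0.0 (shut) to 1.0 (fully open); "grip_force": force on a finger pad.
Only numpy, scipy, OpenCV 4.12 (cv2) and the standard library are available. Lean on these libraries where they do the work, as an engineer would, in place of code of your own. Each camera call takes 0.05 s, during which the arm holds its last target. There are 200 camera calls.

## Task

Push the standing relief valve over so that it tips lengthwise into the rubber-lined saddle of the blue cradle and lies level there, then flip the yellow keeper bar over its barrel and press it fully down onto its rest. Work by pushing with the fingers only: never pick the valve up, and leave the other things on the bench where they are.

Things in the scene. Friction and masses are not known exactly. Their poses are not given: they have to be found in the camera images.
- cradle: Blue steel cradle fixed to the bench. Origin: bench level, where the valve stands. Local +x: the way the valve is to be laid (roughly to the robot's left); +y: keeper hinge side (roughly towards the robot). Plate 12 mm thick, x -55 to 205, y -62 to 62 mm. Strips 10 mm high on the plate behind the valve (x -50 to -42) and at both sides (|y| 44 to 52, x -50 to 55).
- saddle (a point): Centre of the cradle's black rubber V saddle, at bench level: cradle x = 115, y = 0 mm. The saddle runs from x = 80 to 150, its sides reach 40 mm above the bench; the barrel lies in it with its axis 48 mm above the bench and its top at 73 mm.
- valve: Loose relief valve, 0.5 to 0.9 kg, standing on the cradle plate (underside 12 mm above the bench), within 5 mm of the cradle's origin and 0.09 rad of its heading. Origin: centre of underside, z up its axis, x as the cradle's. Steel base flange 72 x 72 x 12 mm; silvery barrel 50 mm diameter to 120 mm above the underside; brass cap 32 mm diameter from 120 to 160 mm.
- valve_cap (a point): Centre of the brass cap's end face, on the valve's axis, 160 mm from the underside. Pushed here in the cradle's +x the valve tips about its flange's edge, 36 mm ahead of the axis, passes its balance before 50 degrees and falls into the saddle, its cap end then about 196 mm ahead of the cradle's origin.
- valve_outlet (a point): Centre of the end face of the valve's side outlet, a stub with a disc of 36 mm diameter, on the valve's -x side, 55 mm above the underside and 52 mm from the axis. It points up once the valve lies in the saddle (about 100 mm above the bench, at cradle x = 91 mm).
- keeper (a joint): Angle of the yellow keeper bar, rad: 0 closed (level across the saddle, on its rest post), 1.57 straight up, starts leaning outwards at 1.65 to 1.95, stop at 2.2. Stiff hinge (about 0.15 N m): the bar stays about where it is left, so push it all the way down. Bar 24 mm wide (cradle x 124 to 148), 8 mm thick. Closed: y 56 to -54, top 83 mm above the bench, 2 mm over the barrel.
- keeper_hinge (a point): Middle of the keeper's hinge axis, which runs along the cradle's x: cradle x = 136, y = 56 mm, 79 mm above the bench, on a post. The steel rest post for the bar's free end stands across from it at x = 136, y = -50 mm, 75 mm high.
- keeper_tip (a point): Middle of the keeper bar's free end (red patch beside it), 110 mm from the hinge axis.
- green_can: Green tin, 72 mm diameter, 95 mm high, upright; leave alone. Origin: centre of its underside.
- red_jar: Jar with a red label and white cap, 54 mm diameter, 75 mm high, upright; leave alone. Origin: centre of its underside.
- white_bottle: White bottle with a grey cap, 56 mm diameter, 100 mm high, upright; leave alone. Origin: centre of its underside.
- screwdriver: Screwdriver with a yellow handle lying on the bench; leave alone. Origin near its middle, x along it to the tip.
- wrench: Steel wrench lying on the bench; leave alone. Origin near its middle, x along it.
- hammer: Hammer with a wooden handle lying at the far side of the bench; leave alone. Origin near its middle, x along it to the head.
- flange_ring: Dark steel ring, 90 mm outside, 48 mm inside, 16 mm high, lying flat; leave alone. Origin: centre of its underside.
Not all that is in view belongs to the job. Of the things like the valve, leave any that is orange; of the rest the smaller one is meant.

How it is judged:
By the outcome, as a careful person would: the job done as asked, in the order asked, and still so for the second after the job is handed in, with the robot touching nothing.
It also fails if it takes over 51 s, if anything falls off the work surface, if the arm or the gripper's body presses on something with over 40 N, if the wrist force passes 120 N, or if a joint passes its speed limit or range.

## Working session

There is one attempt and no reset: what is moved stays moved. The work goes in short steps, Python scripts to look and compute and a tool call to move; the robot and the scene stay as the last step left them, time stands still between calls to the robot, and variables do not carry over. Pictures are saved under pics/ and viewed, at most 10 in all, crops included, and the job is handed in when it is done.

Besides the shell and the picture viewer there is one more tool, called as name(argument=value, ...), one argument or row to a line, values as JSON. play_rows: Moves the arm, as the interface text tells. Shift numbers are shares of 25 cm and turn numbers shares of 45 degrees, none past 1 either way. Its arguments: {"type":"object","properties":{"plan":{"type":"array","items":{"type":"array"}},"newtons":{"type":"number"}},"required":["plan"]}

```bash
mkdir -p pics; cat > h.py <<'E'
import numpy as np, cv2
from cell import readout, optics, manip, finder
def K(p):
    f=p["img"].shape[0]/2/np.tan(np.radians(p["vfov"])/2); return f,p["cx"],p["cy"]
def world(p,T=None):
    f,cx,cy=K(p); z=p["range_z"]; v,u=np.mgrid[:z.shape[0],:z.shape[1]]
    P=np.stack([(u-cx)/f*z,(v-cy)/f*z,z],-1); T=p["cam_to_world"] if T is None else T
    T=np.array(T); return P@T[:3,:3].T+T[:3,3]
def save(p,n,crop=None,s=1):
    im=p["img"][:,:,::-1]
    if crop: a,b,c,d=crop; im=im[b:d,a:c]
    cv2.imwrite("pics/"+n,cv2.resize(im,None,fx=s,fy=s))
E
python3 - <<'E'
from h import *
o=readout.get_obs(); print(o["time"],o["ee_pos"],o["orientation"])
for n in ["scene","side"]:
    p=optics.camera(n); save(p,n+"0.png"); W=world(p); np.savez(n+"0.npz",W=W,img=p["img"])
    for q in ["valve","cradle","keeper","valve_cap","keeper_tip","keeper_hinge"]:
        for r in finder.search_frame(p,q)[:4]:
            u,v=map(int,r["point"]); print(n,q,round(r["score"],2),u,v,W[v,u].round(3))
E
```

```text
0.0 [0.22309613 0.52948585 0.2475049 ] [-1.81543410e-04  1.98060749e-01  9.80189379e-01 -8.29190192e-04]
scene valve 0.79 276 222 [ 0.625 -0.128  0.091]
scene valve 0.55 285 157 [ 0.388 -0.06   0.079]
scene cradle 0.96 313 219 [ 0.589 -0.014  0.011]
scene cradle 0.36 237 174 [ 0.365 -0.219  0.007]
scene keeper 0.68 316 217 [ 0.585 -0.004  0.012]
scene keeper 0.41 433 169 [0.525 0.38  0.066]
scene valve_cap 0.98 360 154 [0.468 0.157 0.13 ]
scene valve_cap 0.74 286 156 [ 0.389 -0.057  0.084]
scene valve_cap 0.63 317 221 [ 0.608 -0.006  0.027]
scene valve_cap 0.56 278 225 [ 0.631 -0.124  0.084]
scene keeper_tip 0.7 318 175 [0.529 0.015 0.146]
scene keeper_hinge 0.65 320 219 [0.595 0.006 0.014]
scene keeper_hinge 0.42 279 224 [ 0.628 -0.121  0.082]
side valve 0.8 335 233 [ 0.602 -0.137  0.084]
side valve 0.63 232 223 [ 0.357 -0.076  0.078]
side valve 0.6 262 152 [0.436 0.127 0.121]
side cradle 0.95 318 221 [ 0.571 -0.037  0.012]
side valve_cap 0.98 259 155 [0.426 0.132 0.107]
side valve_cap 0.89 334 232 [ 0.6   -0.135  0.086]
side valve_cap 0.59 232 223 [ 0.357 -0.076  0.078]
side keeper_tip 0.48 297 171 [0.524 0.004 0.161]
side keeper_tip 0.32 319 218 [ 0.574 -0.03   0.015]
side keeper_hinge 0.71 321 211 [ 0.581 -0.017  0.027]
```

View pics/scene0.png

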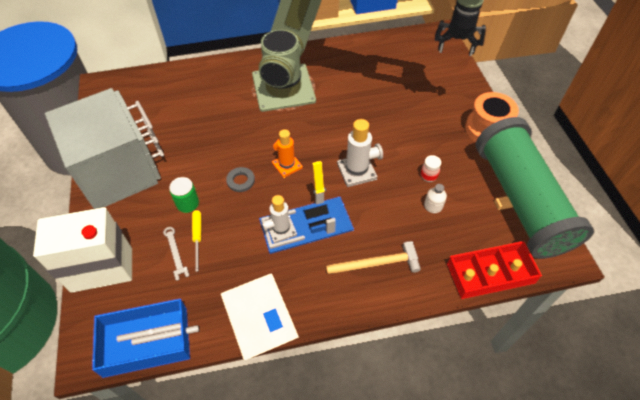

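View pics/side0.png

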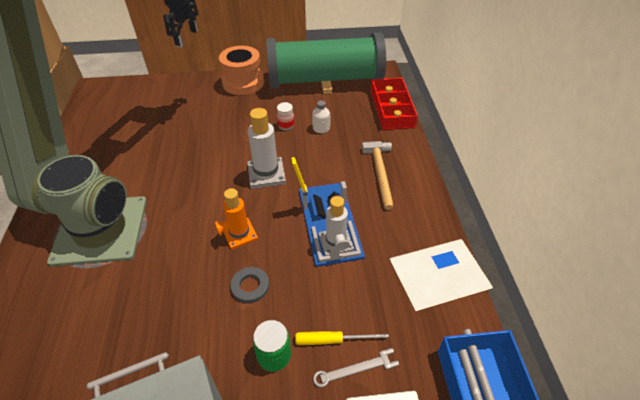

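The scene view shows three valve-like things: an orange one at (286,157), a large silver one at (360,155), and a smaller silver one standing on the blue cradle at (278,222). I choose the last. The keeper is at (318,180). Next I'll fit the cradle and check the choice in a crop.

```bash
python3 - <<'E'
from h import *
allp=[];ally=[];allb=[]
for n in ["scene","side"]:
    d=np.load(n+"0.npz"); W=d["W"]; im=d["img"]
    hsv=cv2.cvtColor(im,cv2.COLOR_RGB2HSV)
    reg=(abs(W[...,0]-.585)<.14)&(abs(W[...,1]+.06)<.2)
    b=reg&(hsv[...,0]>100)&(hsv[...,0]<125)&(hsv[...,1]>120)&(abs(W[...,2]-.012)<.01)
    b=cv2.morphologyEx(b.astype(np.uint8),cv2.MORPH_OPEN,np.ones((2,2)))>0
    P=W[b]; r=cv2.minAreaRect(P[:,:2].astype(np.float32)*1000); print(n,"rect",r,len(P),P[:,2].mean())
    print(cv2.boxPoints(r).round(0).tolist())
    y=reg&(hsv[...,0]>22)&(hsv[...,0]<35)&(hsv[...,1]>150)&(W[...,2]>.05)
    ys=W[y]; print("yellow",len(ys)); 
    for z in np.arange(.06,.24,.02):
        s=ys[abs(ys[:,2]-z)<.01]
        if len(s)>3: print(round(z,2),np.median(s,0).round(4),len(s),np.ptp(s,axis=0).round(3))
    c=reg&(hsv[...,0]>10)&(hsv[...,0]<24)&(hsv[...,1]>120)&(W[...,2]>.13)
    C=W[c]; print("brass",len(C),C.min(0),C.max(0),np.median(C,0)); t=C[C[:,2]>C[:,2].max()-.008]; print("top",t.mean(0),np.ptp(t,axis=0))
p=dict(img=np.load("scene0.npz")["img"]); q=dict(img=np.load("side0.npz")["img"])
a=cv2.resize(p["img"][150:260,240:370],None,fx=4,fy=4); b=cv2.resize(q["img"][145:275,280:380],None,fx=3.4,fy=3.4)[:440]
cv2.imwrite("pics/crop.png",cv2.resize(np.hstack([a[:440],b]),None,fx=.9,fy=.9)[:,:,::-1])
E
```

```text
scene rect ((919.0274047851562, -125.72024536132812), (233.03228759765625, 873.15283203125), 70.23067474365234) 1387 0.016635475352156103
[[469.0, -88.0], [1290.0, -383.0], [1369.0, -164.0], [548.0, 132.0]]
yellow 308
0.08 [0.5406 0.0173 0.0846] 25 [0.01  0.025 0.01 ]
0.1 [0.538  0.0162 0.1   ] 40 [0.011 0.023 0.019]
0.12 [0.5328 0.0154 0.1198] 44 [0.01  0.022 0.02 ]
0.14 [0.5288 0.015  0.1415] 42 [0.008 0.023 0.019]
0.16 [0.5246 0.0156 0.1611] 44 [0.092 0.148 0.02 ]
0.18 [ 0.5962 -0.1049  0.1751] 109 [0.108 0.154 0.02 ]
0.2 [0.5192 0.0191 0.1918] 4 [0.008 0.021 0.004]
brass 117 [ 0.51126794 -0.12952738  0.13759514] [0.62510544 0.02819035 0.19226075] [ 0.61729209 -0.1138112   0.16334791]
top [0.51556075 0.02518806 0.18939615] [0.00858563 0.00099039 0.00572921]
side rect ((595.3115234375, -348.2287292480469), (876.9017333984375, 149.2948760986328), 88.4052505493164) 1129 0.02016715348446276
[[508.0, -784.0], [658.0, -789.0], [682.0, 88.0], [533.0, 92.0]]
yellow 103
0.08 [0.541  0.0185 0.084 ] 11 [0.006 0.029 0.011]
0.1 [0.5369 0.0072 0.1   ] 15 [0.008 0.021 0.016]
0.12 [0.5327 0.0047 0.1197] 13 [0.005 0.017 0.016]
0.14 [0.5283 0.0062 0.1413] 19 [0.008 0.022 0.019]
0.16 [0.524  0.0061 0.1621] 17 [0.007 0.024 0.018]
0.18 [0.5181 0.0095 0.1849] 28 [0.009 0.021 0.018]
brass 253 [ 0.51160724 -0.13216725  0.13450826] [0.62169635 0.02624719 0.18645693] [ 0.60434693 -0.12237014  0.16897483]
top [0.51387708 0.00962702 0.18325423] [0.00588991 0.02673297 0.00734714]
```

View pics/crop.png

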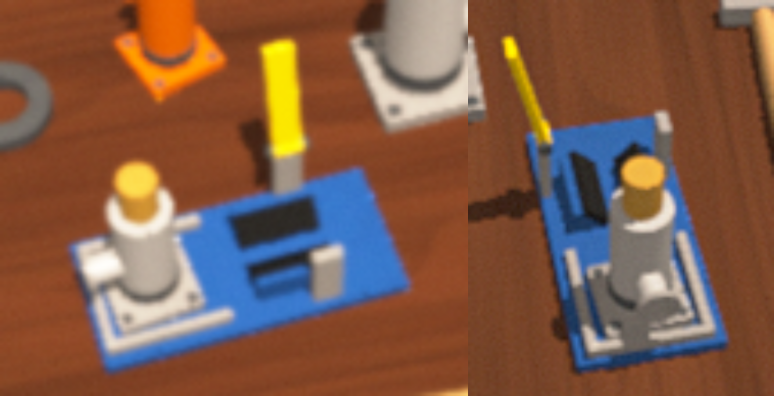

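The crop confirms the smaller silver valve, with its outlet at -x, standing on the blue cradle. The keeper leans outwards. The morphology step shifted the mask, so I'll refit the cradle.

```bash
cat > fit.py <<'E'
from h import *
for n in ["scene","side"]:
    d=np.load(n+"0.npz"); W=d["W"]; im=d["img"]
    hsv=cv2.cvtColor(im,cv2.COLOR_RGB2HSV)
    reg=(abs(W[...,0]-.585)<.14)&(abs(W[...,1]+.06)<.2)
    b=reg&(hsv[...,0]>100)&(hsv[...,0]<125)&(hsv[...,1]>120)&(abs(W[...,2]-.012)<.004)
    k,l,s,_=cv2.connectedComponentsWithStats(b.astype(np.uint8)); b=l==1+s[1:,4].argmax()
    P=W[b]; r=cv2.minAreaRect(P[:,:2].astype(np.float32)*1000); print(n,"rect",r,len(P),P[:,2].mean())
    bx=cv2.boxPoints(r); print(bx.round(0).tolist())
    c=reg&(hsv[...,0]>10)&(hsv[...,0]<24)&(hsv[...,1]>120)&(W[...,2]>.13)&(W[...,1]<-.07)
    C=W[c]; t=C[C[:,2]>.168]; print("captop",len(t),((t.min(0)+t.max(0))/2).round(4),np.ptp(t,axis=0).round(3),t.mean(0).round(4))
E
python3 fit.py
```

```text
scene rect ((600.3359985351562, -38.278778076171875), (125.57512664794922, 256.9947814941406), 5.063602924346924) 1107 0.012630085614448732
[[526.0, 84.0], [549.0, -172.0], [674.0, -161.0], [652.0, 95.0]]
captop 43 [ 0.6077 -0.1142  0.1736] [0.028 0.031 0.009] [ 0.609  -0.1133  0.1729]
side rect ((599.9948120117188, -39.48065185546875), (123.07260131835938, 261.5698547363281), 5.243927955627441) 941 0.011588816203024259
[[527.0, 85.0], [551.0, -175.0], [673.0, -164.0], [649.0, 96.0]]
captop 117 [ 0.6066 -0.1164  0.1712] [0.03  0.031 0.006] [ 0.6065 -0.1158  0.1717]
```

```bash
cat >> h.py <<'E'
from scipy.spatial.transform import Rotation as Ro
O=np.array([.607,-.1142]); A=np.radians(95.2); ux=np.array([np.cos(A),np.sin(A)]); uy=np.array([-ux[1],ux[0]])
def c2w(x,y): return O+ux*x/1000+uy*y/1000
def w2c(p): d=np.array(p[:2])-O; return d@ux*1000,d@uy*1000
def rot(o): return Ro.from_quat(np.array(o["orientation"])[[1,2,3,0]]).as_matrix()
def plan(*pts):
    "pts: (cradle x mm, cradle y mm, tip z mm)"
    o=readout.get_obs(); R=rot(o); e=np.array(o["ee_pos"]); x,y=w2c(e)
    print("t",round(o["time"],2),"now cradle",round(x,1),round(y,1),"tip",round(e[2]*1000-17,1),"yaw y",np.degrees(np.arctan2(R[1,1],R[0,1])).round(1),"F",np.round(o["wrist_force"],1),"gap",round(o["finger_gap"],2))
    for a,b,z in pts: print((a,b,z),(R.T@(np.r_[c2w(a,b),z/1000+.017]-e)/.25).round(3))
E
python3 - <<'E'
from h import *
plan((-75,0,290),(-75,0,150))
W=np.load("side0.npz")["W"]; m=(abs(W[...,0]-.468)<.06)&(abs(W[...,1]-.16)<.06); print("big valve top",W[m][:,2].max())
E
```

```text
t 0.7 now cradle 676.2 323.8 tip 231.4 yaw y 67.2 F [-0.3  0.2  0.4] gap 1.0
(-75, 0, 290) [-2.556 -2.043 -0.235]
(-75, 0, 150) [-2.556 -2.043  0.325]
big valve top 0.22695775131254503
```

play_rows(
  plan=[
    [-1, [0, 0, -0.235], 0],
    [-1, [0, 0, -0.235], 0],
    [-1, [-0.3, -0.24, -0.235], 0],
    [-1, [-0.6, -0.48, -0.235], 0],
    [-1, [-0.9, -0.72, -0.235], 0],
    [-1, [-1, -0.8, -0.235], 0],
    [-1, [-1, -0.8, -0.235], 0],
    [-1, [-1, -0.8, -0.235], 0],
  ],
)

```text
time: 1.5
ee_pos: [0.367, 0.2645, 0.3074]
orientation: [0.001, 0.198, 0.98, 0.001]
wrist_force: [1.3, 0.0, 1.0]
finger_gap: -0.001
grip_force: 0.0
```

play_rows(
  plan=[
    [-1, [-0.2, -0.16, 0], 0],
    [-1, [-0.4, -0.32, 0], 0],
    [-1, [-0.6, -0.48, 0], 0],
    [-1, [-0.8, -0.64, 0], 0],
    [-1, [-1, -0.8, 0], 0],
    [-1, [-1, -0.8, 0], 0],
    [-1, [-1, -0.8, 0], 0],
    [-1, [-1, -0.8, 0], 0],
  ],
)

```text
time: 2.3
ee_pos: [0.5203, -0.0176, 0.3067]
orientation: [0.0, 0.2, 0.98, -0.0]
wrist_force: [-0.4, -0.0, -0.0]
finger_gap: -0.001
grip_force: 0.0
```

play_rows(
  plan=[
    [-1, [-0.2, -0.16, 0], -0.15],
    [-1, [-0.4, -0.32, 0], -0.3],
    [-1, [-0.556, -0.443, 0], -0.45],
    [-1, [-0.556, -0.443, 0], -0.62],
    [-1, [-0.556, -0.443, 0], -0.62],
    [-1, [-0.556, -0.443, 0], -0.62],
    [-1, [-0.556, -0.443, 0], -0.62],
    [-1, [-0.556, -0.443, 0], -0.62],
  ],
)

```text
time: 3.1
ee_pos: [0.6038, -0.1696, 0.3076]
orientation: [0.0, -0.045, 0.999, 0.0]
wrist_force: [-0.3, 1.0, 0.2]
finger_gap: -0.003
grip_force: 0.0
```

```bash
python3 - <<'E'
from h import *
plan((-75,0,150),(-40,0,150),(110,0,150)); print(readout.get_obs()["qpos"])
E
```

```text
t 3.1 now cradle -54.9 8.2 tip 290.6 yaw y 95.1 F [-0.3  1.   0.2] gap -0.0
(-75, 0, 150) [-0.033 -0.081  0.562]
(-40, 0, 150) [-0.033  0.059  0.562]
(110, 0, 150) [-0.032  0.659  0.563]
[-2.92346440e-01  3.75930882e-01  1.33173327e+00  4.18855849e-04
  1.43360143e+00 -1.95258674e+00]
```

play_rows(
  plan=[
    [-1, [-0.033, -0.08, 0], 0],
    [-1, [-0.033, -0.08, 0.2], 0],
    [-1, [-0.033, -0.08, 0.4], 0],
    [-1, [-0.033, -0.08, 0.56], 0],
    [-1, [-0.033, -0.08, 0.56], 0],
    [-1, [-0.033, -0.08, 0.56], 0],
    [-1, [-0.033, -0.08, 0.56], 0],
  ],
)

```text
time: 3.8
ee_pos: [0.6159, -0.1905, 0.1704]
orientation: [0.003, -0.044, 0.999, -0.001]
wrist_force: [0.2, -0.7, 0.0]
finger_gap: 0.003
grip_force: 0.0
```

```bash
python3 - <<'E'
from h import *
plan((-40,0,150),(110,0,150))
p=optics.camera("side"); q=optics.camera("scene"); print()
a=cv2.resize(p["img"][115:275,270:390],None,fx=3.3,fy=3.3); b=cv2.resize(q["img"][130:260,230:370],None,fx=3,fy=3)
b=np.vstack([b,np.zeros((a.shape[0]-b.shape[0],b.shape[1],3),np.uint8)]); cv2.imwrite("pics/c2.png",np.hstack([a,b])[:,:,::-1])
E
```

```text
t 3.8 now cradle -76.8 -2.0 tip 153.4 yaw y 95.1 F [ 0.2 -0.7  0. ] gap 0.0
(-40, 0, 150) [0.008 0.147 0.013]
(110, 0, 150) [0.009 0.747 0.012]
```

View pics/c2.png

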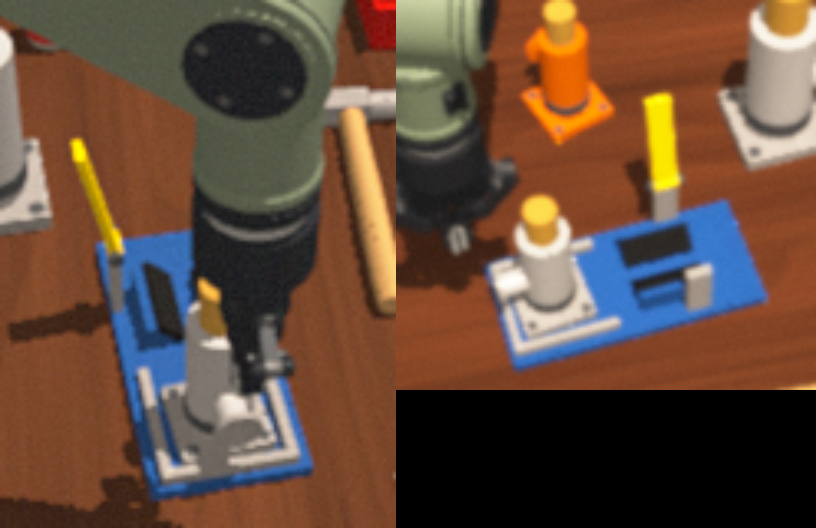

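The gripper is behind the valve (side view, about 260,350 against the cap at 210,305), with a clear path to push it along +x.

play_rows(
  plan=[
    [-1, [0.008, 0.08, 0], 0],
    [-1, [0.008, 0.12, 0], 0],
    [-1, [0.008, 0.16, 0], 0],
    [-1, [0.008, 0.2, 0], 0],
    [-1, [0.008, 0.24, 0], 0],
    [-1, [0.008, 0.27, 0], 0],
    [-1, [0.008, 0.3, 0], 0],
    [-1, [0.008, 0.33, 0], 0],
    [-1, [0.008, 0.36, 0], 0],
    [-1, [0.008, 0.39, 0], 0],
    [-1, [0.008, 0.39, 0], 0],
  ],
)

```text
time: 5.0
ee_pos: [0.6034, -0.0924, 0.1668]
orientation: [-0.0, -0.044, 0.999, 0.0]
wrist_force: [0.7, 0.4, 0.8]
finger_gap: 0.004
grip_force: 0.4
```

```bash
python3 - <<'E'
from h import *
plan((95,0,145),(110,0,145))
p=optics.camera("side"); q=optics.camera("scene")
a=cv2.resize(p["img"][115:275,270:390],None,fx=3.3,fy=3.3); b=cv2.resize(q["img"][130:260,230:370],None,fx=3,fy=3)
b=np.vstack([b,np.zeros((a.shape[0]-b.shape[0],b.shape[1],3),np.uint8)]); cv2.imwrite("pics/c3.png",np.hstack([a,b])[:,:,::-1])
E
```

```text
t 5.0 now cradle 22.1 1.6 tip 149.8 yaw y 95.1 F [0.7 0.4 0.8] gap 0.0
(95, 0, 145) [-0.006  0.292  0.019]
(110, 0, 145) [-0.006  0.352  0.019]
```

View pics/c3.png

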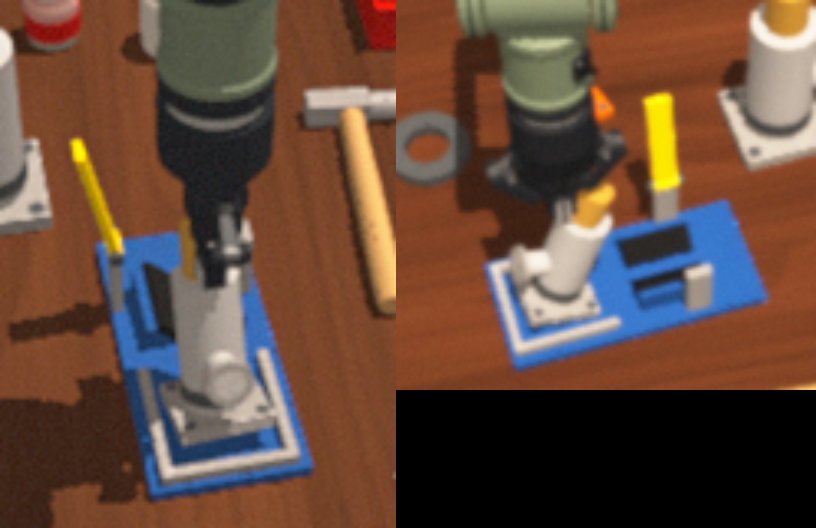

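The valve is tilting cleanly in its heading (scene crop: cap at 597,205). I'll continue the push.

play_rows(
  plan=[
    [-1, [-0.006, 0.04, 0], 0],
    [-1, [-0.006, 0.08, 0.005], 0],
    [-1, [-0.006, 0.12, 0.01], 0],
    [-1, [-0.006, 0.16, 0.015], 0],
    [-1, [-0.006, 0.2, 0.02], 0],
    [-1, [-0.006, 0.24, 0.02], 0],
    [-1, [-0.006, 0.28, 0.02], 0],
    [-1, [-0.006, 0.32, 0.02], 0],
    [-1, [-0.006, 0.34, 0.02], 0],
    [-1, [-0.006, 0.34, 0.02], 0],
    [-1, [-0.006, 0.34, 0.02], 0],
  ],
)

```text
time: 6.2
ee_pos: [0.5977, -0.0087, 0.1621]
orientation: [0.0, -0.044, 0.999, -0.0]
wrist_force: [-0.4, -0.7, -0.1]
finger_gap: 0.002
grip_force: 0.0
```

play_rows(
  plan=[
    [-1, [0, -0.05, -0.2], 0],
    [-1, [0, -0.05, -0.4], 0],
    [-1, [0, -0.05, -0.4], 0],
    [-1, [0, -0.2, -0.4], 0],
    [-1, [0, -0.4, -0.4], 0],
    [-1, [0, -0.6, -0.4], 0],
    [-1, [0, -0.6, -0.4], 0],
    [-1, [0, -0.6, -0.4], 0],
  ],
)

```text
time: 7.0
ee_pos: [0.6105, -0.1595, 0.2614]
orientation: [-0.0, -0.043, 0.999, 0.0]
wrist_force: [-0.3, 0.1, 0.9]
finger_gap: -0.002
grip_force: 0.0
```

```bash
python3 - <<'E'
from h import *
plan((136,115,250),(136,115,150))
p=optics.camera("side"); q=optics.camera("scene")
for n,P in(("side",p),("scene",q)): np.savez(n+"1.npz",W=world(P),img=P["img"])
a=cv2.resize(p["img"][115:275,270:390],None,fx=3.3,fy=3.3); b=cv2.resize(q["img"][130:260,230:370],None,fx=3,fy=3)
b=np.vstack([b,np.zeros((a.shape[0]-b.shape[0],b.shape[1],3),np.uint8)]); cv2.imwrite("pics/c4.png",np.hstack([a,b])[:,:,::-1])
E
```

```text
t 7.0 now cradle -45.4 0.6 tip 244.4 yaw y 94.9 F [-0.3  0.1  0.9] gap -0.0
(136, 115, 250) [ 0.462  0.723 -0.022]
(136, 115, 150) [0.461 0.723 0.378]
```

View pics/c4.png

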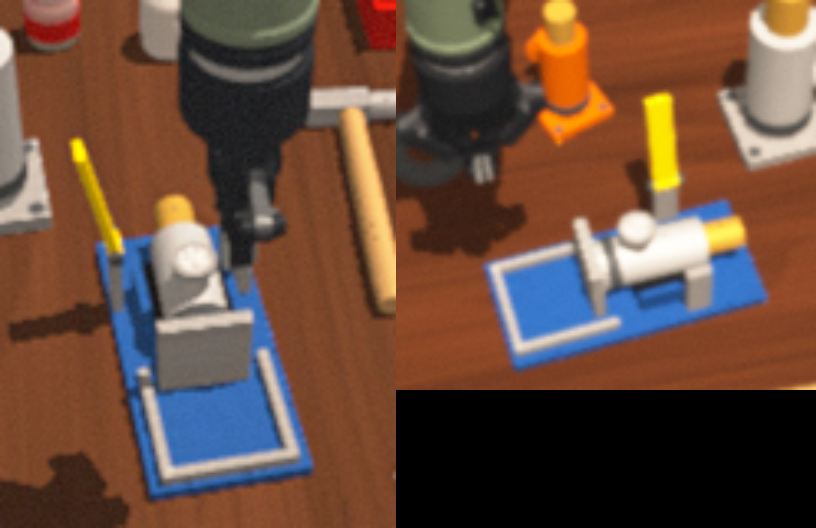

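The valve lies in the saddle with its outlet up (scene crop 636,228) and its cap at (725,235). Next I'll check its alignment and the keeper numerically.

```bash
python3 - <<'E'
from h import *
for n in ["scene","side"]:
    W=np.load(n+"1.npz")["W"].reshape(-1,3); d=W[:,:2]-O; C=np.c_[d@ux,d@uy,W[:,2]]*1000
    for lo,hi in [(45,60),(82,98),(112,122),(122,135),(135,150),(150,158),(164,180),(180,195)]:
        s=C[(C[:,0]>lo)&(C[:,0]<hi)&(abs(C[:,1])<40)&(C[:,2]>30)&(C[:,2]<130)]
        t=s[s[:,2]>s[:,2].max()-6]; print(n,lo,hi,"zmax",s[:,2].max().round(1),"y",t[:,1].mean().round(1),len(t))
    s=C[(C[:,0]>185)&(C[:,0]<215)&(abs(C[:,1])<30)&(C[:,2]>30)&(C[:,2]<80)]; print("cap end x",s[:,0].max().round(1))
    k=C[(C[:,0]>120)&(C[:,0]<152)&(C[:,1]>50)&(C[:,1]<110)&(C[:,2]>90)&(C[:,2]<200)]; print("keeper x",k[:,0].min().round(),k[:,0].max().round(),"fit",np.polyfit(k[:,2],k[:,1],1).round(2),k[:,2].max().round())
E
```

```text
scene 45 60 zmax 89.1 y 4.2 24
scene 82 98 zmax 109.5 y -0.8 20
scene 112 122 zmax 80.4 y -3.3 15
scene 122 135 zmax 82.9 y -7.2 5
scene 135 150 zmax 80.8 y -3.1 17
scene 150 158 zmax 82.1 y -4.1 9
scene 164 180 zmax 70.5 y -4.1 19
scene 180 195 zmax 69.4 y -3.0 27
cap end x 197.5
keeper x 120.0 149.0 fit [ 0.22 35.92] 190.0
side 45 60 zmax 86.1 y 6.1 27
side 82 98 zmax 103.9 y 1.1 63
side 112 122 zmax 68.5 y 17.2 6
side 122 135 zmax 75.1 y 7.1 8
side 135 150 zmax 75.4 y 0.4 40
side 150 158 zmax 74.7 y -0.7 23
side 164 180 zmax 67.4 y -1.3 27
side 180 195 zmax 67.4 y -1.4 26
cap end x 200.4
keeper x 122.0 148.0 fit [ 0.22 38.29] 190.0
```

play_rows(
  plan=[
    [-1, [0.1, 0.15, 0], 0],
    [-1, [0.2, 0.3, 0], 0],
    [-1, [0.3, 0.45, 0], 0],
    [-1, [0.4, 0.6, 0], 0],
    [-1, [0.46, 0.723, 0], 0],
    [-1, [0.46, 0.723, 0], 0],
    [-1, [0.46, 0.723, 0.1], 0],
    [-1, [0.46, 0.723, 0.25], 0],
    [-1, [0.46, 0.723, 0.34], 0],
    [-1, [0.46, 0.723, 0.34], 0],
    [-1, [0.46, 0.723, 0.34], 0],
    [-1, [0.46, 0.723, 0.34], 0],
  ],
)

```text
time: 8.3
ee_pos: [0.4816, 0.012, 0.1786]
orientation: [0.002, -0.044, 0.999, -0.0]
wrist_force: [0.1, -0.4, 1.1]
finger_gap: -0.001
grip_force: 0.0
```

```bash
python3 - <<'E'
from h import *
# finger centre: leading (-y) face ~11 mm ahead
plan((136,85,160),(136,65,160),(136,45,157),(136,25,148),(136,8,134),(136,-5,118),(136,-12,102),(136,-16,92),(136,-17,84),(136,-17,80))
E
```

```text
t 8.3 now cradle 137.1 113.4 tip 161.6 yaw y 95.1 F [ 0.1 -0.4  1.1] gap -0.0
(136, 85, 160) [-0.114 -0.004  0.007]
(136, 65, 160) [-0.194 -0.004  0.007]
(136, 45, 157) [-0.274 -0.004  0.019]
(136, 25, 148) [-0.354 -0.003  0.056]
(136, 8, 134) [-0.421 -0.003  0.112]
(136, -5, 118) [-0.473 -0.003  0.176]
(136, -12, 102) [-0.501 -0.003  0.24 ]
(136, -16, 92) [-0.517 -0.003  0.28 ]
(136, -17, 84) [-0.521 -0.003  0.312]
(136, -17, 80) [-0.521 -0.003  0.328]
```

play_rows(
  plan=[
    [-1, [-0.11, -0.004, 0.006], 0],
    [-1, [-0.19, -0.004, 0.006], 0],
    [-1, [-0.235, -0.004, 0.012], 0],
    [-1, [-0.275, -0.004, 0.02], 0],
    [-1, [-0.315, -0.004, 0.038], 0],
    [-1, [-0.355, -0.004, 0.056], 0],
    [-1, [-0.39, -0.004, 0.084], 0],
    [-1, [-0.42, -0.004, 0.112], 0],
    [-1, [-0.45, -0.004, 0.144], 0],
    [-1, [-0.473, -0.004, 0.176], 0],
    [-1, [-0.49, -0.004, 0.21], 0],
    [-1, [-0.5, -0.004, 0.24], 0],
  ],
)

```text
time: 9.5
ee_pos: [0.6049, 0.0219, 0.1159]
orientation: [-0.001, -0.044, 0.999, 0.0]
wrist_force: [-1.1, -0.3, 0.6]
finger_gap: 0.001
grip_force: 0.6
```

```bash
python3 - <<'E'
from h import *
plan((136,-16,92),(136,-20,84),(136,-20,81))
E
```

```text
t 9.5 now cradle 135.7 -10.3 tip 98.9 yaw y 95.1 F [-1.1 -0.3  0.6] gap 0.0
(136, -16, 92) [-0.023  0.001  0.028]
(136, -20, 84) [-0.039  0.001  0.059]
(136, -20, 81) [-0.039  0.001  0.071]
```

play_rows(
  plan=[
    [-1, [-0.025, 0, 0.02], 0],
    [-1, [-0.035, 0, 0.04], 0],
    [-1, [-0.035, 0, 0.055], 0],
    [-1, [-0.035, 0, 0.06], 0],
    [-1, [-0.035, 0, 0.065], 0],
    [-1, [-0.035, 0, 0.065], 0],
  ],
)

```text
time: 10.1
ee_pos: [0.6137, 0.0227, 0.101]
orientation: [0.0, -0.044, 0.999, 0.0]
wrist_force: [0.2, -0.6, 0.2]
finger_gap: 0.002
grip_force: 0.2
```

play_rows(
  plan=[
    [-1, [0, 0, 0.004], 0],
    [-1, [0, 0, 0.008], 0],
    [-1, [0, 0, 0.012], 0],
    [-1, [0, 0, 0.012], 0],
    [-1, [0, 0, 0.012], 0],
  ],
)

```text
time: 10.6
ee_pos: [0.6138, 0.0227, 0.0999]
orientation: [0.001, -0.044, 0.999, 0.0]
wrist_force: [-3.4, -0.1, 11.5]
finger_gap: 0.004
grip_force: 5.5
```

play_rows(
  plan=[
    [-1, [0, 0, 0.006], 0],
    [-1, [0, 0, 0.01], 0],
    [-1, [0, 0, 0.01], 0],
  ],
)

```text
time: 10.9
ee_pos: [0.6138, 0.0226, 0.0997]
orientation: [0.001, -0.044, 0.999, -0.0]
wrist_force: [-6.7, 0.9, 22.6]
finger_gap: -0.002
grip_force: 11.4
```

play_rows(
  plan=[
    [-1, [0, 0, -0.05], 0],
    [-1, [0, 0, -0.2], 0],
    [-1, [0, 0, -0.4], 0],
    [-1, [0, 0, -0.6], 0],
    [-1, [0, -0.2, -0.6], 0],
    [-1, [0, -0.4, -0.6], 0],
    [-1, [0, -0.6, -0.6], 0],
    [-1, [0, -0.8, -0.6], 0],
    [-1, [0, -0.8, -0.6], 0],
    [-1, [0, -0.8, -0.6], 0],
  ],
)

```text
time: 11.9
ee_pos: [0.6308, -0.1776, 0.2446]
orientation: [-0.001, -0.043, 0.999, 0.001]
wrist_force: [0.4, 0.2, 0.2]
finger_gap: 0.001
grip_force: 0.0
```

```bash
python3 - <<'E'
from h import *
plan()
p=optics.camera("side"); q=optics.camera("scene")
for P in (p,q):
    W=world(P); hsv=cv2.cvtColor(P["img"],cv2.COLOR_RGB2HSV); d=W[...,:2]-O; C=np.stack([d@ux,d@uy,W[...,2]],-1)*1000*[1,1,.001] if 0 else np.stack([d@ux*1000,d@uy*1000,W[...,2]*1000],-1)
    m=(hsv[...,0]>22)&(hsv[...,0]<35)&(hsv[...,1]>150)&(C[...,0]>115)&(C[...,0]<155)&(abs(C[...,1])<70)
    k=C[m]; print(len(k),k.min(0).round(),k.max(0).round(),np.polyfit(k[:,1],k[:,2],1).round(3))
a=cv2.resize(p["img"][115:275,270:390],None,fx=3.3,fy=3.3); b=cv2.resize(q["img"][130:260,230:370],None,fx=3,fy=3)
b=np.vstack([b,np.zeros((a.shape[0]-b.shape[0],b.shape[1],3),np.uint8)]); cv2.imwrite("pics/c5.png",np.hstack([a,b])[:,:,::-1])
E
```

```text
t 11.9 now cradle -65.3 -17.9 tip 227.6 yaw y 94.9 F [0.4 0.2 0.2] gap 0.0
249 [124. -53.  78.] [150.  61.  89.] [1.3000e-02 8.2779e+01]
242 [124. -54.  16.] [149.  62.  93.] [-1.2000e-02  8.3669e+01]
```

View pics/c5.png

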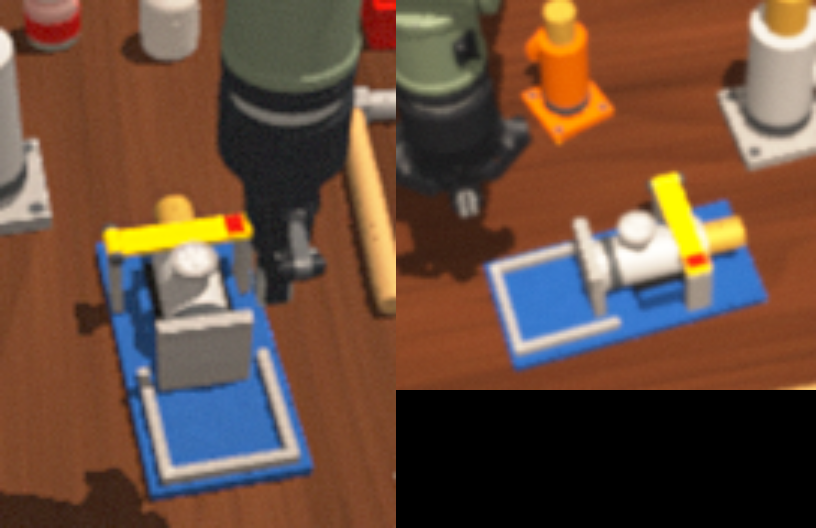

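The keeper is level on its rest post (red patch at 234,222), top about 83 mm above the bench. The valve lies level beneath it, and the gripper is clear of everything.

```bash
python3 -c "from cell import manip; print(manip.hand_in())"
```

```text
the job is handed in; nothing more can be done
None
```

The job is done and handed in at about 12 s: the valve lies level in the saddle, the keeper is pressed down level on its rest post, the arm is clear, and nothing else on the bench was touched.

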